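# Each tea glass onto its own saucer

## Task

The three tulip tea glasses on the red tray have been stood on each other's saucers. Swap them round so that each glass stands upright on the saucer of its own size (small on small, medium on medium, large on large) with its foot flat inside the well, parking a glass on the empty cork trivet meanwhile if you like and leaving the trivet free for the pot. Keep the glasses upright, leave the saucers where they are, and do not disturb the sugar bowl or the milk jug.

Things in the scene. Friction and masses are not known exactly. Their poses are not given: they have to be found in the camera images.
- small_glass_center (a point): The small one of three upright tulip tea glasses with gilt rims, 80 mm tall, about 80 g: foot 28 mm across, belly 41 mm, waist 29 mm at 0.43 of its height, upper 40 percent nearly straight, 40 mm (grip it there, 22 mm below the rim, so that it does not reach up into the gripper). Point on its axis, half-way up (40 mm above its underside); z up its axis. It starts in the middle of another size's saucer.
- medium_glass_center (a point): The medium one of three upright tulip tea glasses with gilt rims, 94 mm tall, about 110 g: foot 38 mm across, belly 51 mm, waist 36 mm at 0.43 of its height, upper 40 percent nearly straight, 49 mm (grip it there, 22 mm below the rim, so that it does not reach up into the gripper). Point on its axis, half-way up (47 mm above its underside); z up its axis. It starts in the middle of another size's saucer.
- large_glass_center (a point): The large one of three upright tulip tea glasses with gilt rims, 108 mm tall, about 150 g: foot 49 mm across, belly 61 mm, waist 44 mm at 0.43 of its height, upper 40 percent nearly straight, 59 mm (grip it there, 22 mm below the rim, so that it does not reach up into the gripper). Point on its axis, half-way up (54 mm above its underside); z up its axis. It starts in the middle of another size's saucer.
- small_saucer: The small blue-glazed round loose saucer, 88 mm across, 11 mm high at its rim. In its middle is a round flat well 43 mm across, its floor 4 mm above the saucer's underside, edged by a raised ring 4.5 mm wide whose top is 7.5 mm above the underside. It belongs to the small glass, whose 28 mm foot fits in the well. Origin: centre of the underside; z up.
- medium_saucer: The medium blue-glazed round loose saucer, 105 mm across, 11 mm high at its rim. In its middle is a round flat well 53 mm across, its floor 4 mm above the saucer's underside, edged by a raised ring 4.5 mm wide whose top is 7.5 mm above the underside. It belongs to the medium glass, whose 38 mm foot fits in the well. Origin: centre of the underside; z up.
- large_saucer: The large blue-glazed round loose saucer, 122 mm across, 11 mm high at its rim. In its middle is a round flat well 64 mm across, its floor 4 mm above the saucer's underside, edged by a raised ring 4.5 mm wide whose top is 7.5 mm above the underside. It belongs to the large glass, whose 49 mm foot fits in the well. Origin: centre of the underside; z up.
- trivet: Flat round cork trivet, 110 mm across and 8 mm thick, empty, fast to the tray: a free spot for standing a glass meanwhile. Origin: centre of its underside; z up.
- sugar_bowl: Loose white ceramic sugar bowl with its lid on, 84 mm across, 78 mm high with the knob; not to be disturbed. Origin: centre of its underside.
- milk_jug: Loose steel milk jug, 68 mm across, 70 mm high, with a handle reaching 58 mm from its axis towards its own +y; not to be disturbed. Origin: centre of its underside.
Mind the look-alikes: they are no part of the job. What is shaped like the part that bears large_glass_center but blue or orange is not meant.

How it is judged:
At the end, for the whole second after the job is handed in: Each glass stands at rest on the saucer of its own size, upright (within 0.06 rad), its axis within 9 mm of the saucer's centre and its foot flat on the floor of the well (within 1.8 mm), the saucers level and at rest; so the trivet is free (horizontal distance between small_glass_center and small_saucer below 0.009 m and z of small_glass_center in the frame of small_saucer between 0.041 and 0.0458 m and angle between each of small_glass_center, medium_glass_center, large_glass_center's own z axis and vertical below 0.06 rad and linear speed of each of small_glass, small_saucer, medium_glass, medium_saucer, large_glass, large_saucer below 0.02 m/s and angle between each of small_saucer, medium_saucer, large_saucer's own z axis and vertical below 0.05 rad and horizontal distance between medium_glass_center and medium_saucer below 0.009 m and z of medium_glass_center in the frame of medium_saucer between 0.048 and 0.0528 m and horizontal distance between large_glass_center and large_saucer below 0.009 m and z of large_glass_center in the frame of large_saucer between 0.055 and 0.0598 m); the robot touches nothing.
It fails at once if a glass is tipped by more than 45 degrees (angle between any of small_glass_center, medium_glass_center, large_glass_center's own z axis and vertical above 0.785 rad).
It fails at once if a saucer is shifted by more than 25 mm (distance of any of small_saucer, medium_saucer, large_saucer from where it was at the start of the episode above 0.025 m).
It fails at once if the sugar bowl is shifted by more than 20 mm or tipped by more than 20 degrees (distance of sugar_bowl from where it was at the start of the episode above 0.02 m or angle between sugar_bowl's own z axis and vertical above 0.35 rad).
It fails at once if the milk jug is shifted by more than 20 mm or tipped by more than 20 degrees (distance of milk_jug from where it was at the start of the episode above 0.02 m or angle between milk_jug's own z axis and vertical above 0.35 rad).
It also fails if it takes over 104 s, if anything falls off the work surface, if the arm or the gripper's body presses on something with over 40 N, if the wrist force passes 120 N, or if a joint passes its speed limit or range.

## Robot

A 7-joint arm with a two-finger parallel gripper is mounted at the origin on the work surface. World frame = base frame: x ahead of the robot, y to its left, z up, the work surface at z = 0. Lengths are in m, angles in rad, forces in N, time in s.
With the tool pointing down it reaches from about 0.4 to 0.85 m from the base axis. Payload 10.4 kg.
Tool frame: the origin (TCP) lies on the front face of the gripper's body, between the roots of the fingers; the fingertips stand 73 mm ahead of it and the grasp point (between the pads) lies 54 mm ahead of it; z points along the fingers, y is the line along which they close (so a half turn about z gives the same grasp; the last joint's range is limited). The gripper opens to 85 mm and grips with 20 to 120 N. Pads are 22 mm wide; open, the fingers measure 114 mm over their backs; the gripper's body (76 mm by 85 mm) begins 54 mm behind the grasp point. The pads swing forward as they close: fully open they stand 13 mm farther back than shut.
Start: joints at [1.158, 0.332, -0.065, 1.46, 0.022, 1.35, -0.088], TCP at [0.238, -0.578, 0.304] pointing down, gripper open.
Joint ranges: [-2.6, 2.6], [-0.5, 2.12], [-1.47, 1.34], [0.16, 2.42], [-1.27, 4.41], [0.06, 2.06], [-2.6, 2.6]. Speed limits (rad/s): [2.22, 2.22, 2.79, 2.79, 3.14, 3.14, 3.14].

## Interface

Orientations are given as a unit quaternion [x, y, z, w].
In Python, from workcell import manip gives the robot as it stands.
- The arm moves only by the shell command python3 -m jog 'ROWS' [FORCE]. ROWS is JSON, a list of rows, each an object with "grip": the gripper command: -1 is fully open, 1 is shut, values between are in proportion; "slide": the shift along the tool's x, y, z in cm, a list of three; "yaw": the turn about the tool's z in rad. A call has 1 to 8 rows; each row shifts and turns the commanded pose from where the row before left it, along the tool's axes as they then stand; what a row does not reach is not made up. A row lasts 1/10 s, in which the tool goes at most 50 mm and 8.59 degrees, less where a joint would pass 70% of its speed; a pose out of reach is approached as far as the arm can. A call with a gripper value outside its range is refused whole. The fingers move at their own pace and stop on an object; FORCE is the grip in N (left out, the last holds). Time passes only in rows, so rows that do not move let the fingers close. It gives the time, the measured TCP pose, the force, the opening and the grip force at its end, in the units of the state.
- manip.get_obs(): the state, without advancing time (a new reading comes with each control period).
- manip.camera(name): name is "side" or "top"; returns the picture (384x512x3 uint8, blue, green, red); there is no depth.
- manip.calibration(name): a dict with "vfov" (degrees; the focal length in pixels is half the picture's height over the tangent of half this angle, whatever the lens; pixels are square), "cx", "cy" (the principal point, pixels), "camera_from_world" (4x4, takes a point from world to camera coordinates). Camera axes: x right, y down, z forward; pixel columns grow to the right and rows downward; lengths in m; the calibration is good to about 2 mm. A picture is of the moment at which its call begins. calibration takes no time and is no camera call.
- manip.hand_in(): hands the job in; it is judged then, once.
Trained networks look in the newest picture that a camera, given by its name, has taken for a name from the list of things; names that differ only in an ending like _2 or _b are one class to them, and where a whole thing is asked for, a point or a joint stands for the part that bears it (a point fixed in the world has none). Each returns a list of dicts, best first, with "conf" (0 to 1); they miss things now and then, are a little off and sometimes report something else, mostly with a low value. They report only what shows in the picture. A call takes as long as a camera call. They do not tell look-alikes from the thing itself.
- manip.masks_of(thing, camera): "region" (384x512 bool, what is visible of it) and "centre" ([column, row] in pixels, amid what is visible of it).
The state is a dict: "clock": time; "joint_pos": joint angles; "joint_velocities": joint speeds; "tau": joint torques, N m; "position": TCP position; "ee_rot": TCP orientation; "ft_force": force on the tool from outside, world axes, zero at the start; "torque": the same for the moment, N m; "grip_width": opening from 0.0 (shut) to 1.0 (fully open); "grasp_force": force on a finger pad.
Only numpy, scipy, OpenCV 4.12 (cv2) and the standard library are available. Lean on these libraries where they do the work, as an engineer would, in place of code of your own. Each camera call takes 0.05 s, during which the arm holds its last target. There are 200 camera calls.

## Working session

There is one attempt and no reset: what is moved stays moved. The work goes in short steps, Python scripts to look and compute and a shell command to move; the robot and the scene stay as the last step left them, time stands still between calls to the robot, and variables do not carry over. Pictures are saved under pics/ and viewed, at most 14 in all, crops included, and the job is handed in when it is done.

```bash
mkdir -p pics; ls; python3 - <<'E'
from workcell import manip
import cv2,numpy as np
np.set_printoptions(precision=4,suppress=True)
o=manip.get_obs();print({k:o[k] for k in('clock','position','ee_rot','grip_width','ft_force')})
for n in('side','top'):
    im=manip.camera(n);cv2.imwrite(f'pics/{n}0.png',im);print(n,manip.calibration(n))
    for t in('small_glass_center','medium_glass_center','large_glass_center','small_saucer','medium_saucer','large_saucer','trivet','sugar_bowl','milk_jug'):
        print(t,[(round(d['conf'],2),np.round(d['centre']).tolist(),int(d['region'].sum())) for d in manip.masks_of(t,n)[:4]])
E
```

```text
pics
{'clock': 0.0, 'position': array([ 0.2374, -0.5779,  0.3031]), 'ee_rot': array([ 0.9811,  0.1937, -0.0002, -0.0007]), 'grip_width': 1.0044290590804985, 'ft_force': array([-0.0364, -0.0833, -0.4241])}
side {'vfov': 48.02414101718524, 'cx': 252.20401390716862, 'cy': 192.30429864317477, 'camera_from_world': array([[-0.9305, -0.3656,  0.0213,  0.6117],
       [-0.2443,  0.5764, -0.7798,  0.2137],
       [ 0.2728, -0.7308, -0.6257,  0.8547],
       [ 0.    ,  0.    ,  0.    ,  1.    ]])}
small_glass_center [(0.88, [245.0, 216.0], 590), (0.23, [274.0, 201.0], 271)]
medium_glass_center [(0.56, [298.0, 150.0], 600)]
large_glass_center [(0.85, [202.0, 161.0], 906), (0.82, [277.0, 177.0], 1028), (0.59, [169.0, 190.0], 1138)]
small_saucer [(0.69, [275.0, 200.0], 241)]
medium_saucer [(0.92, [242.0, 240.0], 758)]
large_saucer [(0.89, [307.0, 169.0], 314)]
trivet [(0.98, [349.0, 180.0], 904)]
sugar_bowl [(0.84, [331.0, 206.0], 954)]
milk_jug [(0.76, [303.0, 248.0], 1092)]
top {'vfov': 44.53530187131197, 'cx': 243.59376192184794, 'cy': 197.51428612489792, 'camera_from_world': array([[-0.0377, -0.9993, -0.0006,  0.0234],
       [-0.9754,  0.0369, -0.2175,  0.6638],
       [ 0.2174, -0.0076, -0.9761,  0.7618],
       [ 0.    ,  0.    ,  0.    ,  1.    ]])}
small_glass_center [(0.93, [202.0, 208.0], 539)]
medium_glass_center [(0.73, [291.0, 214.0], 1234), (0.55, [371.0, 219.0], 991)]
large_glass_center [(0.79, [286.0, 107.0], 1401), (0.77, [291.0, 214.0], 1221), (0.73, [217.0, 104.0], 1379)]
small_saucer [(0.73, [279.0, 234.0], 563)]
medium_saucer [(0.92, [214.0, 219.0], 1662)]
large_saucer [(0.63, [356.0, 235.0], 2097)]
trivet [(0.67, [365.0, 307.0], 2893)]
sugar_bowl [(0.85, [283.0, 299.0], 1741)]
milk_jug [(0.76, [198.0, 289.0], 1223)]
```

View pics/top0.png

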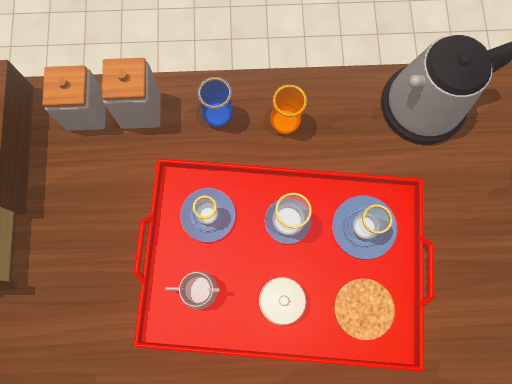

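View pics/side0.png

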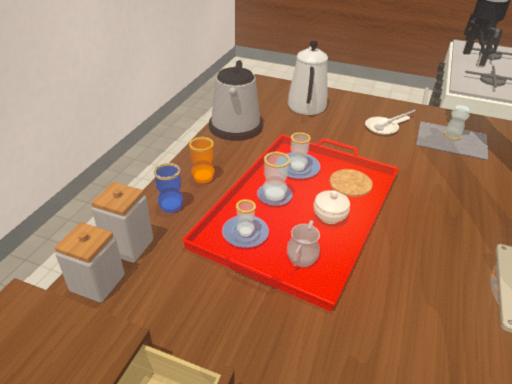

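Top: small glass rim (204,207) is on the medium saucer, large glass (293,210) on the small saucer, and medium glass (377,219) on the large saucer. The trivet is at (365,308). The blue and orange glasses at the back are decoys. I'll fit circles of known radius in both views.

```bash
cat > h.py <<'E'
from workcell import manip
import cv2,numpy as np
from scipy.optimize import least_squares
np.set_printoptions(precision=4,suppress=True)
def back(px,cam,z):
    c=manip.calibration(cam);T=c['camera_from_world'];f=192/np.tan(np.radians(c['vfov']/2))
    d=np.c_[(px[:,0]-c['cx'])/f,(px[:,1]-c['cy'])/f,np.ones(len(px))]@T[:3,:3]
    o=-T[:3,:3].T@T[:3,3]
    return (o+d*((z-o[2])/d[:,2])[:,None])[:,:2]
def proj(p,cam):
    c=manip.calibration(cam);T=c['camera_from_world'];f=192/np.tan(np.radians(c['vfov']/2))
    q=T[:3,:3]@np.asarray(p)+T[:3,3];return np.array([c['cx']+f*q[0]/q[2],c['cy']+f*q[1]/q[2]])
def pts(im,kind,ctr,rad,hull):
    h=cv2.cvtColor(im,cv2.COLOR_BGR2HSV)
    m=cv2.inRange(h,*{'gilt':((17,110,110),(34,255,255)),'blue':((100,50,50),(125,255,255)),'cork':((10,60,90),(25,255,255))}[kind])
    k=np.zeros_like(m);cv2.circle(k,tuple(int(v) for v in ctr),rad,255,-1);m&=k
    if hull:
        n,l,s,_=cv2.connectedComponentsWithStats(m);m=(l==1+np.argmax(s[1:,4])).astype(np.uint8)
        c=np.vstack(cv2.findContours(m,0,cv2.CHAIN_APPROX_NONE)[0])
        p=cv2.convexHull(c)[:,0].astype(float)
        q=np.vstack([p,p[:1]]);return np.vstack([np.linspace(a,b,max(2,int(np.hypot(*(b-a))))) [:-1] for a,b in zip(q[:-1],q[1:])])
    return np.argwhere(m)[:,::-1].astype(float)
def fit(P,R,g):  # P: {cam:points}
    def r(v): return np.concatenate([(np.hypot(*(back(p,c,v[2])-v[:2]).T)-R)/np.sqrt(len(p)) for c,p in P.items()])*1e3
    s=least_squares(r,g,loss='soft_l1',f_scale=.15);return s.x,np.sqrt(np.mean(r(s.x)**2)*sum(map(len,P.values()))/len(P))
E
python3 - <<'E'
from h import *
im={n:cv2.imread(f'pics/{n}0.png') for n in('side','top')}
J={'small_rim':('gilt',.0195,(204,207),15,(246,209),14),'large_rim':('gilt',.029,(293,210),22,(277,161),16),'med_rim':('gilt',.0240,(377,219),18,(300,139),13),
'med_sauc':('blue',.0525,(208,215),34,(246,231),30),'small_sauc':('blue',.044,(287,221),30,(275,194),24),'large_sauc':('blue',.061,(365,227),40,(300,165),27),'trivet':('cork',.055,(365,308),36,(350,182),28)}
for k,(kd,R,a,ra,b,rb) in J.items():
    P={'top':pts(im['top'],kd,a,ra,kd!='gilt'),'side':pts(im['side'],kd,b,rb,kd!='gilt')}
    g=[*back(np.array([a],float),'top',.05)[0],.05]
    x,e=fit(P,R,g);print(k,x,'rms mm',e.round(2),[len(p) for p in P.values()],'single',*[fit({c:P[c]},R,x)[0] for c in P])
for t,z in(('sugar_bowl',.06),('milk_jug',.08)):
    print(t,back(np.array([{'sugar_bowl':(284,299),'milk_jug':(200,289)}[t]],float),'top',z))
E
```

```text
small_rim [0.6482 0.0679 0.0831] rms mm 1.62 [134, 85] single [0.6548 0.0705 0.0499] [0.6573 0.0453 0.0623]
large_rim [ 0.6308 -0.0833  0.1135] rms mm 1.81 [166, 100] single [ 0.6352 -0.0862  0.0896] [ 0.6378 -0.1056  0.0978]
med_rim [ 0.6136 -0.2281  0.0965] rms mm 2.47 [148, 103] single [ 0.6183 -0.2368  0.0666] [ 0.6105 -0.2124  0.1062]
med_sauc [ 0.6503  0.0682 -0.0014] rms mm 1.8 [123, 14] single [ 0.6537  0.0696 -0.019 ] [0.3357 0.7249 0.6883]
small_sauc [ 0.6305 -0.0828  0.0475] rms mm 3.81 [58, 2] single [ 0.5238 -0.0112  0.8879] [ 0.6177 -0.0762  0.0346]
large_sauc [ 0.6072 -0.2139  0.0744] rms mm 10.19 [151, 22] single [ 0.6164 -0.2335 -0.0103] [0.3561 0.6733 0.6883]
trivet [ 0.4634 -0.2147  0.0047] rms mm 3.51 [143, 81] single [ 0.4628 -0.2169 -0.0034] [ 0.4604 -0.1629  0.042 ]
sugar_bowl [[ 0.4852 -0.0647]]
milk_jug [[0.507 0.078]]
```

```bash
python3 - <<'E'
from h import *
im={n:cv2.imread(f'pics/{n}0.png') for n in('side','top')}
h=cv2.cvtColor(im['side'],cv2.COLOR_BGR2HSV);print([h[r,c].tolist() for r,c in((238,228),(240,262),(199,262),(171,312),(165,285))])
h=cv2.cvtColor(im['top'],cv2.COLOR_BGR2HSV);print([h[r,c].tolist() for r,c in((220,186),(236,290),(240,345))])
a=cv2.resize(im['side'][125:255,205:345],None,fx=5,fy=4.6,interpolation=cv2.INTER_CUBIC)
cv2.imwrite('pics/sc.png',cv2.resize(im['side'][120:255,210:390],None,fx=4.4,fy=4.4,interpolation=cv2.INTER_CUBIC))
E
```

```text
[[111, 48, 170], [121, 32, 173], [127, 29, 148], [111, 41, 180], [19, 123, 204]]
[[115, 59, 168], [140, 45, 130], [111, 72, 180]]
```

View pics/sc.png

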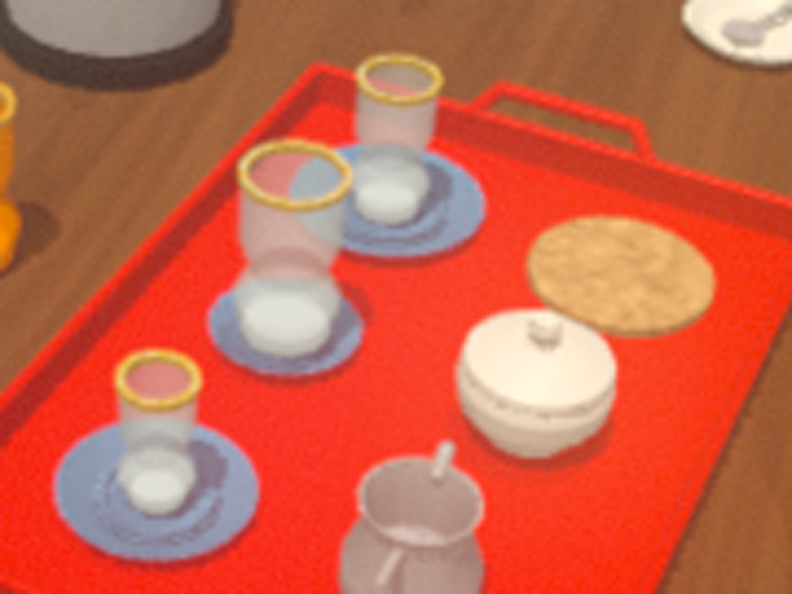

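The crop confirms the three rims and saucers, and shows that nothing else is in the way. The side-view blues are pale, so I'll use B ≥ R as the saucer mask.

```bash
cat >> h.py <<'E'
def bluepts(im,ctr,ax):
    b=im.astype(int);m=((b[...,0]>b[...,2]-3)&(b[...,0]>60)).astype(np.uint8)
    k=np.zeros_like(m);cv2.ellipse(k,ctr,ax,0,0,360,1,-1);m&=k
    m=cv2.morphologyEx(m,cv2.MORPH_OPEN,np.ones((3,3),np.uint8))
    c=np.vstack(cv2.findContours(m,0,cv2.CHAIN_APPROX_NONE)[0]);p=cv2.convexHull(c)[:,0].astype(float)
    q=np.vstack([p,p[:1]]);return np.vstack([np.linspace(a,b,max(2,int(np.hypot(*(b-a)))))[:-1] for a,b in zip(q[:-1],q[1:])])
E
python3 - <<'E'
from h import *
im={n:cv2.imread(f'pics/{n}0.png') for n in('side','top')}
for k,R,a,ra,b,rb in(('med',.0525,(208,215),(32,31),(246,231),(27,19)),('small',.044,(287,221),(27,26),(275,193),(21,15)),('large',.061,(365,227),(37,35),(299,165),(25,17))):
    P={'top':bluepts(im['top'],a,ra),'side':bluepts(im['side'],b,rb)}
    g=[*back(np.array([a],float),'top',.011)[0],.011]
    x,e=fit(P,R,g);print(k,x,e.round(2))
    for z in(.009,.015):
        print(z,*[(s:=least_squares(lambda v:(np.hypot(*(back(p,c,z)-v[:2]).T)-v[2])*1e3,[*x[:2],R],loss='soft_l1',f_scale=1)).x for c,p in P.items()])
E
```

```text
med [0.6484 0.0674 0.0086] 2.65
0.009 [0.6483 0.068  0.0513] [0.6488 0.0663 0.0497]
0.015 [0.6472 0.0675 0.0509] [0.6465 0.0722 0.0492]
small [ 0.6328 -0.0844 -0.0022] 9.35
0.009 [ 0.6304 -0.0831  0.0424] [ 0.6347 -0.0799  0.0331]
0.015 [ 0.6294 -0.0825  0.0421] [ 0.6325 -0.0728  0.0328]
large [ 0.6136 -0.2287  0.0083] 4.53
0.009 [ 0.6133 -0.228   0.0598] [ 0.6128 -0.2304  0.0566]
0.015 [ 0.6125 -0.2264  0.0594] [ 0.6108 -0.222   0.0561]
```

Saucer centres agree with the glass rims: medium (0.648, 0.068), small (0.630, -0.083), large (0.613, -0.228). The trivet is near (0.463, -0.216). Tops come out about 1 mm below what the text gives, so heights look right too. First I'll take the medium glass to the trivet.

```bash
python3 -m jog '[{"grip":-1,"slide":[0,0,0],"yaw":0.13},{"grip":-1,"slide":[0,0,0],"yaw":0.13},{"grip":-1,"slide":[0,0,0],"yaw":0.13},{"grip":-1,"slide":[0,0,0],"yaw":0},{"grip":-1,"slide":[3,-3,0],"yaw":0},{"grip":-1,"slide":[4,-4,0],"yaw":0},{"grip":-1,"slide":[4,-4,0],"yaw":0},{"grip":-1,"slide":[4,-4,0],"yaw":0}]' 30
```

```text
clock: 1.8
position: [0.3747, -0.4406, 0.3041]
ee_rot: [1.0, 0.002, 0.0, 0.0]
ft_force: [1.2, -1.1, 0.4]
grip_width: 1.001
grasp_force: 0.0
```

```bash
python3 -m jog '[{"grip":-1,"slide":[4,-4,0],"yaw":0},{"grip":-1,"slide":[4,-4,0],"yaw":0},{"grip":-1,"slide":[4,-3,0],"yaw":0},{"grip":-1,"slide":[4,-3,0],"yaw":0},{"grip":-1,"slide":[3,-3,0],"yaw":0},{"grip":-1,"slide":[2,-2,0],"yaw":0},{"grip":-1,"slide":[0,0,0],"yaw":0},{"grip":-1,"slide":[0,0,0],"yaw":0}]'; python3 -c "
from h import *;o=manip.get_obs();print(o['position'],o['ee_rot'])"
```

```text
clock: 2.6
position: [0.5745, -0.2612, 0.3037]
ee_rot: [1.0, 0.002, -0.0, 0.0]
ft_force: [-0.7, -0.6, 0.1]
grip_width: 0.995
grasp_force: 0.0
[ 0.5745 -0.2612  0.3037] [ 1.      0.0019 -0.0002  0.0001]
```

```bash
python3 -m jog '[{"grip":-1,"slide":[2,-1.7,1],"yaw":0},{"grip":-1,"slide":[1.9,-1.6,2],"yaw":0},{"grip":-1,"slide":[0,0,2],"yaw":0},{"grip":-1,"slide":[0,0,2],"yaw":0},{"grip":-1,"slide":[0,0,2],"yaw":0},{"grip":-1,"slide":[0,0,1],"yaw":0},{"grip":-1,"slide":[0,0,0],"yaw":0},{"grip":-1,"slide":[0,0,0],"yaw":0}]'; python3 - <<'E'
from h import *
cv2.imwrite('pics/top1.png',manip.camera('top')[120:270,300:500].repeat(4,0).repeat(4,1))
E
```

```text
clock: 3.4
position: [0.6133, -0.2293, 0.2049]
ee_rot: [1.0, -0.0, 0.0, 0.0]
ft_force: [0.1, 0.6, -0.1]
grip_width: 0.999
grasp_force: 0.0
```

View pics/top1.png

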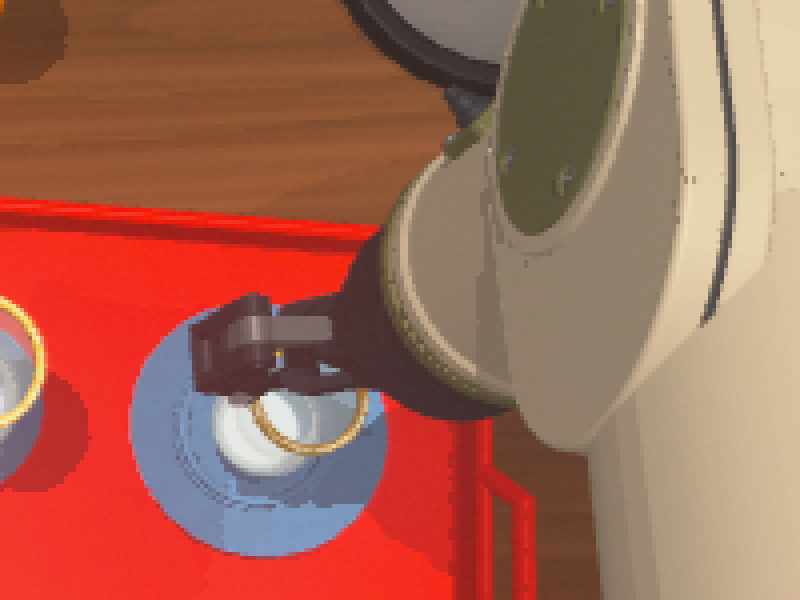

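The open gripper is above the medium glass, with the rim between the fingers at around crop pixel (310,400). Descending and gripping next.

```bash
python3 -m jog '[{"grip":-1,"slide":[0,-0.1,1.5],"yaw":0},{"grip":-1,"slide":[0,0,2],"yaw":0},{"grip":-1,"slide":[0,0,2],"yaw":0},{"grip":-1,"slide":[0,0,1.5],"yaw":0},{"grip":-1,"slide":[0,0,0.5],"yaw":0},{"grip":-1,"slide":[0,0,0],"yaw":0},{"grip":-1,"slide":[0,0,0],"yaw":0},{"grip":0.2,"slide":[0,0,0],"yaw":0}]' 30; python3 -m jog '[{"grip":0.2,"slide":[0,0,0],"yaw":0},{"grip":1,"slide":[0,0,0],"yaw":0},{"grip":1,"slide":[0,0,0],"yaw":0},{"grip":1,"slide":[0,0,0],"yaw":0},{"grip":1,"slide":[0,0,0],"yaw":0},{"grip":1,"slide":[0,0,0],"yaw":0},{"grip":1,"slide":[0,0,0],"yaw":0},{"grip":1,"slide":[0,0,0],"yaw":0}]'
```

```text
clock: 4.25
position: [0.6139, -0.2276, 0.1301]
ee_rot: [1.0, -0.0, 0.001, 0.0]
ft_force: [-0.4, -0.2, 0.3]
grip_width: 0.856
grasp_force: 0.0
clock: 5.05
position: [0.6138, -0.2273, 0.1297]
ee_rot: [1.0, 0.0, 0.001, 0.0]
ft_force: [-1.3, 2.1, 5.5]
grip_width: 0.56
grasp_force: 30.8
```

```bash
python3 -m jog '[{"grip":1,"slide":[0,0,-0.5],"yaw":0},{"grip":1,"slide":[0,0,-1],"yaw":0},{"grip":1,"slide":[0,0,-1.5],"yaw":0},{"grip":1,"slide":[0,0,-1.5],"yaw":0},{"grip":1,"slide":[0,0,-0.5],"yaw":0},{"grip":1,"slide":[-1,0,0],"yaw":0},{"grip":1,"slide":[-2,-0.2,0],"yaw":0},{"grip":1,"slide":[-2.5,-0.2,0],"yaw":0}]';python3 -m jog '[{"grip":1,"slide":[-2.5,-0.2,0],"yaw":0},{"grip":1,"slide":[-2.5,-0.2,0],"yaw":0},{"grip":1,"slide":[-2,-0.2,0],"yaw":0},{"grip":1,"slide":[-1.5,-0.2,0],"yaw":0},{"grip":1,"slide":[-1,0,0],"yaw":0},{"grip":1,"slide":[0,0,0],"yaw":0},{"grip":1,"slide":[0,0,0],"yaw":0},{"grip":1,"slide":[0,0,0],"yaw":0}]'
python3 - <<'E'
from h import *
cv2.imwrite('pics/side2.png',manip.camera('side'));manip.camera('top')
E
```

```text
clock: 5.85
position: [0.5571, -0.2231, 0.1781]
ee_rot: [1.0, 0.0, -0.0, -0.0]
ft_force: [0.0, 0.8, -1.9]
grip_width: 0.564
grasp_force: 31.1
clock: 6.65
position: [0.464, -0.2153, 0.1789]
ee_rot: [1.0, 0.0, 0.0, -0.0]
ft_force: [0.4, -0.5, -1.2]
grip_width: 0.562
grasp_force: 31.1
```

View pics/side2.png

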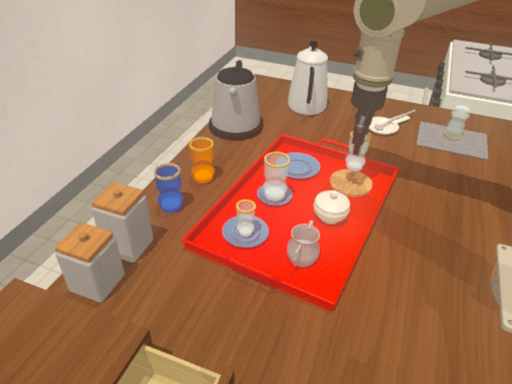

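The medium glass (357,155) hangs upright over the trivet and the large saucer (298,166) is empty and unmoved. Next I'll lower it to z ≈ 0.134.

```bash
python3 -m jog '[{"grip":1,"slide":[0,0,1],"yaw":0},{"grip":1,"slide":[0,0,1.5],"yaw":0},{"grip":1,"slide":[0,0,1],"yaw":0},{"grip":1,"slide":[0,0,0.5],"yaw":0},{"grip":1,"slide":[0,0,0.3],"yaw":0},{"grip":1,"slide":[0,0,0.1],"yaw":0},{"grip":1,"slide":[0,0,0],"yaw":0},{"grip":1,"slide":[0,0,0],"yaw":0}]'
python3 - <<'E'
from h import *
im={n:manip.camera(n) for n in('side','top')}
P={'top':bluepts(im['top'],(365,227),(37,35)),'side':bluepts(im['side'],(299,165),(25,17))}
print(fit(P,.061,[.613,-.228,.011]))
E
```

```text
clock: 7.55
position: [0.4636, -0.2155, 0.1353]
ee_rot: [1.0, -0.0, 0.0, 0.0]
ft_force: [0.7, -0.1, -1.3]
grip_width: 0.561
grasp_force: 31.1
(array([ 0.6136, -0.2287,  0.0089]), np.float64(4.109431829661774))
```

```bash
python3 -m jog '[{"grip":1,"slide":[0,0,0.1],"yaw":0},{"grip":1,"slide":[0,0,0],"yaw":0},{"grip":1,"slide":[0,0,0],"yaw":0}]'; python3 -m jog '[{"grip":1,"slide":[0,0,0.1],"yaw":0},{"grip":1,"slide":[0,0,0],"yaw":0},{"grip":1,"slide":[0,0,0],"yaw":0}]'
```

```text
clock: 7.95
position: [0.4634, -0.2154, 0.1339]
ee_rot: [1.0, -0.0, 0.0, 0.0]
ft_force: [0.6, 0.0, -1.3]
grip_width: 0.561
grasp_force: 31.1
clock: 8.25
position: [0.4638, -0.2154, 0.1336]
ee_rot: [1.0, -0.0, 0.0, 0.0]
ft_force: [-1.4, 0.9, 5.3]
grip_width: 0.561
grasp_force: 31.3
```

```bash
python3 -m jog '[{"grip":-0.3,"slide":[0,0,0],"yaw":0},{"grip":-0.5,"slide":[0,0,0],"yaw":0},{"grip":-1,"slide":[0,0,0],"yaw":0},{"grip":-1,"slide":[0,0,0],"yaw":0},{"grip":-1,"slide":[0,0,0],"yaw":0},{"grip":-1,"slide":[0,0,-1],"yaw":0},{"grip":-1,"slide":[0,0,-2.5],"yaw":0},{"grip":-1,"slide":[0,0,-3],"yaw":0}]'; python3 -m jog '[{"grip":-1,"slide":[0,0,-2],"yaw":0},{"grip":-1,"slide":[3,-2.2,0],"yaw":0},{"grip":-1,"slide":[4,-3,0],"yaw":0},{"grip":-1,"slide":[4,-3,0],"yaw":0},{"grip":-1,"slide":[3,-3,0],"yaw":0},{"grip":-1,"slide":[2.7,-2,0],"yaw":0},{"grip":-1,"slide":[0,0,0],"yaw":0},{"grip":-1,"slide":[0,0,0],"yaw":0}]'
```

```text
clock: 9.05
position: [0.4629, -0.2151, 0.1986]
ee_rot: [1.0, -0.0, -0.001, -0.0]
ft_force: [0.1, -0.1, 0.1]
grip_width: 0.999
grasp_force: 0.0
clock: 9.85
position: [0.6306, -0.0829, 0.2181]
ee_rot: [1.0, 0.001, -0.0, -0.0]
ft_force: [-0.4, -1.0, -0.2]
grip_width: 1.0
grasp_force: 0.0
```

```bash
python3 -m jog '[{"grip":-1,"slide":[0,0,1.5],"yaw":0},{"grip":-1,"slide":[0,0,2],"yaw":0},{"grip":-1,"slide":[0,0,2],"yaw":0},{"grip":-1,"slide":[0,0,1],"yaw":0},{"grip":-1,"slide":[0,0,0.5],"yaw":0},{"grip":-1,"slide":[0,0,0],"yaw":0},{"grip":-1,"slide":[0,0,0],"yaw":0},{"grip":0,"slide":[0,0,0],"yaw":0}]' 35; python3 -m jog '[{"grip":0,"slide":[0,0,0],"yaw":0},{"grip":1,"slide":[0,0,0],"yaw":0},{"grip":1,"slide":[0,0,0],"yaw":0},{"grip":1,"slide":[0,0,0],"yaw":0},{"grip":1,"slide":[0,0,0],"yaw":0},{"grip":1,"slide":[0,0,0],"yaw":0},{"grip":1,"slide":[0,0,0],"yaw":0}]'
python3 - <<'E'
from h import *
cv2.imwrite('pics/side3.png',manip.camera('side'))
E
```

```text
clock: 10.65
position: [0.6308, -0.0835, 0.1489]
ee_rot: [1.0, -0.0, 0.001, 0.0]
ft_force: [0.3, 0.4, -0.1]
grip_width: 0.859
grasp_force: 0.0
clock: 11.35
position: [0.6309, -0.0832, 0.1488]
ee_rot: [1.0, 0.0, 0.001, 0.0]
ft_force: [-1.1, 1.4, 5.5]
grip_width: 0.674
grasp_force: 37.1
```

View pics/side3.png

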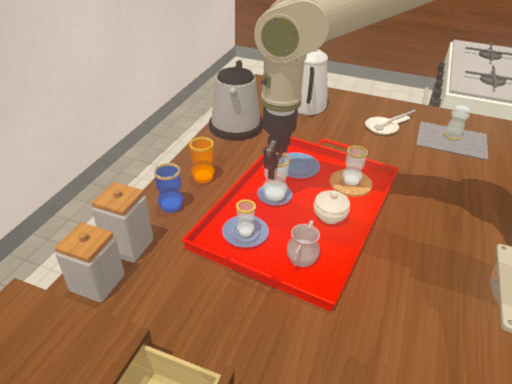

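The medium glass stands upright on the trivet (354,167) and the large one is gripped (275,180). Moving the large glass to the large saucer.

```bash
python3 -m jog '[{"grip":1,"slide":[0,0,-0.5],"yaw":0},{"grip":1,"slide":[0,0,-1.5],"yaw":0},{"grip":1,"slide":[0,0,-2],"yaw":0},{"grip":1,"slide":[0,0,-1],"yaw":0},{"grip":1,"slide":[0,1,0],"yaw":0},{"grip":1,"slide":[-0.3,2,0],"yaw":0},{"grip":1,"slide":[-0.4,2.5,0],"yaw":0},{"grip":1,"slide":[-0.4,2.5,0],"yaw":0}]';python3 -m jog '[{"grip":1,"slide":[-0.4,2.5,0],"yaw":0},{"grip":1,"slide":[-0.2,2,0],"yaw":0},{"grip":1,"slide":[0,1.5,0],"yaw":0},{"grip":1,"slide":[0,0.5,0],"yaw":0},{"grip":1,"slide":[0,0,0],"yaw":0},{"grip":1,"slide":[0,0,0],"yaw":0},{"grip":1,"slide":[0,0,0],"yaw":0}]'
python3 - <<'E'
from h import *
im={n:manip.camera(n) for n in('side','top')}
P={'top':bluepts(im['top'],(287,221),(27,26)),'side':bluepts(im['side'],(275,193),(21,15))}
print(fit(P,.044,[.630,-.083,.011]))
# well/foot of carried glass
cv2.imwrite('pics/side4.png',cv2.resize(im['side'][110:230,220:380],None,fx=5,fy=5,interpolation=cv2.INTER_CUBIC))
E
```

```text
clock: 12.2
position: [0.6187, -0.1651, 0.197]
ee_rot: [1.0, -0.0, -0.001, 0.0]
ft_force: [1.2, 0.4, -1.0]
grip_width: 0.674
grasp_force: 37.7
clock: 12.9
position: [0.6137, -0.2269, 0.1979]
ee_rot: [1.0, 0.001, 0.0, -0.0]
ft_force: [0.6, 0.0, -1.4]
grip_width: 0.673
grasp_force: 37.7
(array([ 0.6306, -0.084 ,  0.0089]), np.float64(3.15131066785877))
```

View pics/side4.png

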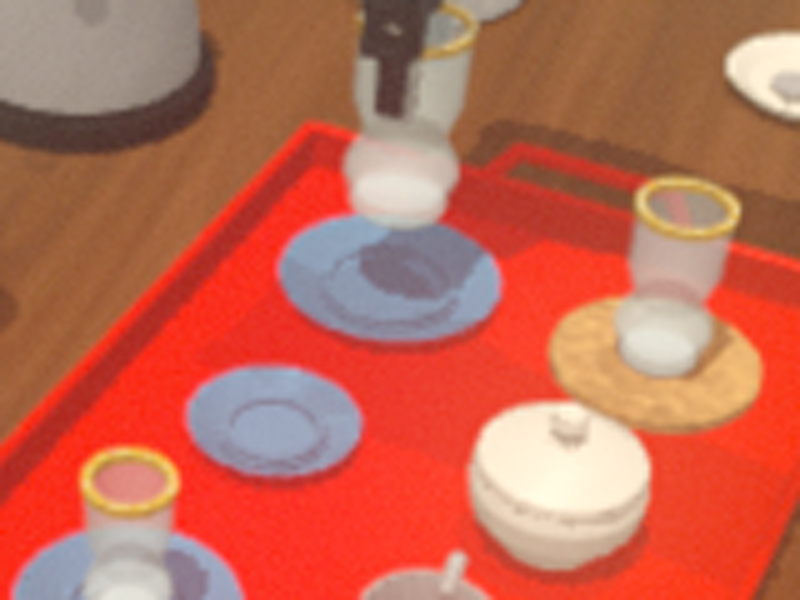

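The crop shows the large glass upright above the large saucer (390,280), and the small saucer empty at (273,420). Lowering it.

```bash
python3 -m jog '[{"grip":1,"slide":[0,0.15,1],"yaw":0},{"grip":1,"slide":[0,0,1.5],"yaw":0},{"grip":1,"slide":[0,0,1.2],"yaw":0},{"grip":1,"slide":[0,0,0.8],"yaw":0},{"grip":1,"slide":[0,0,0.4],"yaw":0},{"grip":1,"slide":[0,0,0.2],"yaw":0},{"grip":1,"slide":[0,0,0],"yaw":0},{"grip":1,"slide":[0,0,0],"yaw":0}]';python3 -m jog '[{"grip":1,"slide":[0,0,0.1],"yaw":0},{"grip":1,"slide":[0,0,0],"yaw":0},{"grip":1,"slide":[0,0,0],"yaw":0}]'
```

```text
clock: 13.8
position: [0.6136, -0.23, 0.1474]
ee_rot: [1.0, -0.0, 0.0, 0.0]
ft_force: [0.4, -0.1, -0.4]
grip_width: 0.676
grasp_force: 37.7
clock: 14.1
position: [0.6134, -0.2299, 0.1461]
ee_rot: [1.0, -0.0, 0.0, 0.0]
ft_force: [-0.2, 0.2, 0.2]
grip_width: 0.676
grasp_force: 37.7
```

```bash
python3 -m jog '[{"grip":1,"slide":[0,0,0.1],"yaw":0},{"grip":1,"slide":[0,0,0],"yaw":0},{"grip":1,"slide":[0,0,0],"yaw":0}]'
```

```text
clock: 14.4
position: [0.6136, -0.23, 0.1454]
ee_rot: [1.0, -0.0, 0.0, 0.0]
ft_force: [-0.4, 0.6, 3.3]
grip_width: 0.674
grasp_force: 37.8
```

Contact came at the predicted height, so I'm releasing and heading to the small glass.

```bash
python3 -m jog '[{"grip":0,"slide":[0,0,0],"yaw":0},{"grip":-0.6,"slide":[0,0,0],"yaw":0},{"grip":-1,"slide":[0,0,0],"yaw":0},{"grip":-1,"slide":[0,0,0],"yaw":0},{"grip":-1,"slide":[0,0,0],"yaw":0},{"grip":-1,"slide":[0,0,-1.5],"yaw":0},{"grip":-1,"slide":[0,0,-3],"yaw":0},{"grip":-1,"slide":[0,0,-3],"yaw":0}]'; python3 -m jog '[{"grip":-1,"slide":[0.4,-3,0],"yaw":0},{"grip":-1,"slide":[0.5,-4,0],"yaw":0},{"grip":-1,"slide":[0.5,-4,0],"yaw":0},{"grip":-1,"slide":[0.5,-4,0],"yaw":0},{"grip":-1,"slide":[0.5,-4,0],"yaw":0},{"grip":-1,"slide":[0.5,-4,0],"yaw":0},{"grip":-1,"slide":[0.3,-4,0],"yaw":0},{"grip":-1,"slide":[0.3,-2.8,0],"yaw":0}]'
python3 - <<'E'
from h import *
im={n:manip.camera(n) for n in('side','top')}
P={'top':pts(im['top'],'gilt',(377,219),22,False),'side':pts(im['side'],'gilt',(300,134),17,False)}
print([len(p) for p in P.values()],fit(P,.029,[.613,-.23,.11]))
print(manip.get_obs()['position'])
E
```

```text
clock: 15.2
position: [0.6132, -0.2298, 0.2216]
ee_rot: [1.0, -0.0, -0.0, -0.0]
ft_force: [0.1, 0.1, -0.8]
grip_width: 1.001
grasp_force: 0.0
clock: 16.0
position: [0.6483, 0.0717, 0.2214]
ee_rot: [1.0, 0.001, 0.001, -0.001]
ft_force: [0.1, -0.4, 0.4]
grip_width: 0.999
grasp_force: 0.0
[158, 136] (array([ 0.6131, -0.2301,  0.111 ]), np.float64(2.6132992598087075))
[0.6481 0.0742 0.2213]
```

```bash
python3 -m jog '[{"grip":-1,"slide":[0,0,1],"yaw":0},{"grip":-1,"slide":[0,0,2],"yaw":0},{"grip":-1,"slide":[0,0,0],"yaw":0},{"grip":-1,"slide":[0,0,0],"yaw":0}]'
```

```text
clock: 16.5
position: [0.6484, 0.0666, 0.1898]
ee_rot: [1.0, -0.001, -0.0, 0.0]
ft_force: [-0.1, 0.4, 1.1]
grip_width: 0.998
grasp_force: 0.0
```

```bash
python3 -m jog '[{"grip":-1,"slide":[0,-0.1,1.5],"yaw":0},{"grip":-1,"slide":[0,0,2],"yaw":0},{"grip":-1,"slide":[0,0,2],"yaw":0},{"grip":-1,"slide":[0,0,1.4],"yaw":0},{"grip":-1,"slide":[0,0,0.5],"yaw":0},{"grip":-1,"slide":[0,0,0],"yaw":0},{"grip":-1,"slide":[0,0,0],"yaw":0},{"grip":0.2,"slide":[0,0,0],"yaw":0}]' 30; python3 -m jog '[{"grip":0.2,"slide":[0,0,0],"yaw":0},{"grip":1,"slide":[0,0,0],"yaw":0},{"grip":1,"slide":[0,0,0],"yaw":0},{"grip":1,"slide":[0,0,0],"yaw":0},{"grip":1,"slide":[0,0,0],"yaw":0},{"grip":1,"slide":[0,0,0],"yaw":0},{"grip":1,"slide":[0,0,0],"yaw":0},{"grip":1,"slide":[0,0,0],"yaw":0}]'
```

```text
clock: 17.3
position: [0.649, 0.0692, 0.117]
ee_rot: [1.0, -0.0, 0.001, -0.0]
ft_force: [0.3, 0.6, -0.0]
grip_width: 0.855
grasp_force: 0.0
clock: 18.1
position: [0.6488, 0.069, 0.1165]
ee_rot: [1.0, -0.0, 0.0, 0.0]
ft_force: [-0.6, -0.7, 5.5]
grip_width: 0.453
grasp_force: 30.1
```

```bash
python3 -m jog '[{"grip":1,"slide":[0,0,-0.5],"yaw":0},{"grip":1,"slide":[0,0,-1.5],"yaw":0},{"grip":1,"slide":[0,0,-2],"yaw":0},{"grip":1,"slide":[0,0,-1],"yaw":0},{"grip":1,"slide":[-0.2,1.2,0],"yaw":0},{"grip":1,"slide":[-0.3,2,0],"yaw":0},{"grip":1,"slide":[-0.4,2.5,0],"yaw":0},{"grip":1,"slide":[-0.4,2.5,0],"yaw":0}]';python3 -m jog '[{"grip":1,"slide":[-0.3,2.5,0],"yaw":0},{"grip":1,"slide":[-0.2,2.3,0],"yaw":0},{"grip":1,"slide":[0,1.5,0],"yaw":0},{"grip":1,"slide":[0,0.8,0],"yaw":0},{"grip":1,"slide":[0,0,0],"yaw":0},{"grip":1,"slide":[0,0,0],"yaw":0},{"grip":1,"slide":[0,0,0],"yaw":0}]'
python3 - <<'E'
from h import *
im={n:manip.camera(n) for n in('side','top')}
P={'top':bluepts(im['top'],(208,215),(32,31)),'side':bluepts(im['side'],(246,231),(27,19))}
print(fit(P,.0525,[.648,.068,.011]))
cv2.imwrite('pics/side5.png',cv2.resize(im['side'][110:260,210:380],None,fx=4,fy=4,interpolation=cv2.INTER_CUBIC))
E
```

```text
clock: 18.9
position: [0.6346, -0.0148, 0.165]
ee_rot: [1.0, -0.0, -0.001, 0.0]
ft_force: [0.4, 0.6, -0.7]
grip_width: 0.45
grasp_force: 30.3
clock: 19.6
position: [0.6305, -0.0823, 0.1659]
ee_rot: [1.0, 0.001, 0.0, -0.0]
ft_force: [-0.1, 0.7, -0.3]
grip_width: 0.454
grasp_force: 30.3
(array([0.6483, 0.0674, 0.0092]), np.float64(2.2163244228164882))
```

View pics/side5.png

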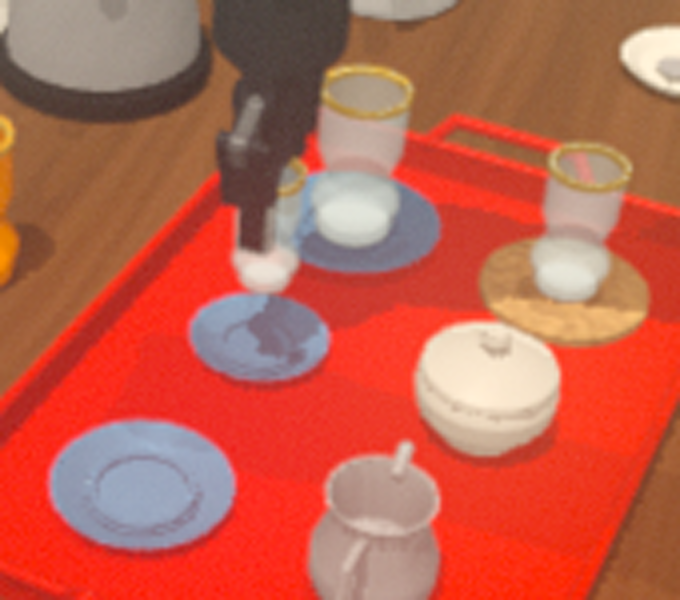

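The crop shows the large glass centred on its saucer (355,220), the small glass above the small saucer (260,337), and the medium saucer free (143,484). Lowering the small glass.

```bash
python3 -m jog '[{"grip":1,"slide":[0,0,1],"yaw":0},{"grip":1,"slide":[0,0,1.5],"yaw":0},{"grip":1,"slide":[0,0,1.2],"yaw":0},{"grip":1,"slide":[0,0,0.6],"yaw":0},{"grip":1,"slide":[0,0,0.3],"yaw":0},{"grip":1,"slide":[0,0,0.1],"yaw":0},{"grip":1,"slide":[0,0,0],"yaw":0},{"grip":1,"slide":[0,0,0],"yaw":0}]';python3 -m jog '[{"grip":1,"slide":[0,0,0.1],"yaw":0},{"grip":1,"slide":[0,0,0],"yaw":0},{"grip":1,"slide":[0,0,0],"yaw":0}]'
```

```text
clock: 20.5
position: [0.6307, -0.084, 0.1194]
ee_rot: [1.0, -0.0, 0.0, 0.0]
ft_force: [0.2, -0.6, -0.0]
grip_width: 0.456
grasp_force: 30.3
clock: 20.8
position: [0.6305, -0.0839, 0.118]
ee_rot: [1.0, -0.0, 0.0, 0.0]
ft_force: [0.4, 0.3, 0.2]
grip_width: 0.457
grasp_force: 30.3
```

```bash
python3 -m jog '[{"grip":1,"slide":[0,0,0.1],"yaw":0},{"grip":1,"slide":[0,0,0],"yaw":0},{"grip":1,"slide":[0,0,0],"yaw":0}]'; python3 -m jog '[{"grip":1,"slide":[0,0,0.05],"yaw":0},{"grip":1,"slide":[0,0,0],"yaw":0},{"grip":1,"slide":[0,0,0],"yaw":0}]'
```

```text
clock: 21.1
position: [0.6304, -0.0839, 0.1169]
ee_rot: [1.0, -0.0, -0.0, 0.0]
ft_force: [-0.5, -0.7, -0.7]
grip_width: 0.452
grasp_force: 30.3
clock: 21.4
position: [0.6305, -0.084, 0.1165]
ee_rot: [1.0, -0.0, 0.0, 0.0]
ft_force: [-0.1, 0.1, -0.1]
grip_width: 0.455
grasp_force: 30.3
```

```bash
python3 -m jog '[{"grip":1,"slide":[0,0,0.05],"yaw":0},{"grip":1,"slide":[0,0,0],"yaw":0},{"grip":1,"slide":[0,0,0],"yaw":0}]'; python3 -m jog '[{"grip":1,"slide":[0,0,0.05],"yaw":0},{"grip":1,"slide":[0,0,0],"yaw":0},{"grip":1,"slide":[0,0,0],"yaw":0}]'
```

```text
clock: 21.7
position: [0.6307, -0.084, 0.1164]
ee_rot: [1.0, -0.0, 0.0, 0.0]
ft_force: [-0.7, 0.4, 5.4]
grip_width: 0.452
grasp_force: 30.5
clock: 22.0
position: [0.6309, -0.084, 0.1164]
ee_rot: [1.0, -0.0, 0.001, 0.0]
ft_force: [-3.0, -1.2, 8.9]
grip_width: 0.452
grasp_force: 30.7
```

```bash
python3 -m jog '[{"grip":0,"slide":[0,0,0],"yaw":0},{"grip":-0.4,"slide":[0,0,0],"yaw":0},{"grip":-1,"slide":[0,0,0],"yaw":0},{"grip":-1,"slide":[0,0,0],"yaw":0},{"grip":-1,"slide":[0,0,0],"yaw":0},{"grip":-1,"slide":[0,0,-2],"yaw":0},{"grip":-1,"slide":[0,0,-4],"yaw":0},{"grip":-1,"slide":[0,0,-3.5],"yaw":0}]'; python3 -m jog '[{"grip":-1,"slide":[-3,2,0],"yaw":0},{"grip":-1,"slide":[-4,3,0],"yaw":0},{"grip":-1,"slide":[-4,3,0],"yaw":0},{"grip":-1,"slide":[-3,3,0],"yaw":0},{"grip":-1,"slide":[-2.7,2.1,0],"yaw":0},{"grip":-1,"slide":[0,0,0],"yaw":0},{"grip":-1,"slide":[0,0,0],"yaw":0}]'
python3 - <<'E'
from h import *
im={n:manip.camera(n) for n in('side','top')}
P={'top':pts(im['top'],'gilt',(291,211),19,False),'side':pts(im['side'],'gilt',(276,173),17,False)}
print([len(p) for p in P.values()],fit(P,.0195,[.63,-.084,.083]))
E
```

```text
clock: 22.8
position: [0.6302, -0.0838, 0.2116]
ee_rot: [1.0, -0.0, -0.0, -0.0]
ft_force: [1.0, -0.2, 0.7]
grip_width: 0.999
grasp_force: 0.0
clock: 23.5
position: [0.4633, -0.2152, 0.2107]
ee_rot: [1.0, -0.001, 0.0, 0.0]
ft_force: [0.7, 0.3, 0.3]
grip_width: 1.004
grasp_force: 0.0
[141, 63] (array([ 0.6301, -0.0855,  0.0825]), np.float64(1.7205484651289766))
```

```bash
python3 -m jog '[{"grip":-1,"slide":[0,0,1.5],"yaw":0},{"grip":-1,"slide":[0,0,2],"yaw":0},{"grip":-1,"slide":[0,0,2],"yaw":0},{"grip":-1,"slide":[0,0,1.6],"yaw":0},{"grip":-1,"slide":[0,0,0.5],"yaw":0},{"grip":-1,"slide":[0,0,0],"yaw":0},{"grip":-1,"slide":[0,0,0],"yaw":0},{"grip":0.2,"slide":[0,0,0],"yaw":0}]' 30; python3 -m jog '[{"grip":0.2,"slide":[0,0,0],"yaw":0},{"grip":1,"slide":[0,0,0],"yaw":0},{"grip":1,"slide":[0,0,0],"yaw":0},{"grip":1,"slide":[0,0,0],"yaw":0},{"grip":1,"slide":[0,0,0],"yaw":0},{"grip":1,"slide":[0,0,0],"yaw":0},{"grip":1,"slide":[0,0,0],"yaw":0},{"grip":1,"slide":[0,0,0],"yaw":0}]'
```

```text
clock: 24.4
position: [0.464, -0.2149, 0.1353]
ee_rot: [1.0, 0.0, 0.001, 0.0]
ft_force: [0.4, 0.2, 0.9]
grip_width: 0.859
grasp_force: 0.0
clock: 25.2
position: [0.4638, -0.2149, 0.1351]
ee_rot: [1.0, -0.0, 0.001, 0.0]
ft_force: [0.0, 1.8, 6.0]
grip_width: 0.559
grasp_force: 30.6
```

```bash
python3 -m jog '[{"grip":1,"slide":[0,0,-0.5],"yaw":0},{"grip":1,"slide":[0,0,-1.5],"yaw":0},{"grip":1,"slide":[0,0,-2],"yaw":0},{"grip":1,"slide":[0,0,-2],"yaw":0},{"grip":1,"slide":[0,0,-2],"yaw":0},{"grip":1,"slide":[0,0,-2],"yaw":0},{"grip":1,"slide":[0,0,-1.5],"yaw":0},{"grip":1,"slide":[0,0,-0.5],"yaw":0}]';python3 -m jog '[{"grip":1,"slide":[0.8,-1.3,0],"yaw":0},{"grip":1,"slide":[1.6,-2.5,0],"yaw":0},{"grip":1,"slide":[2,-3,0],"yaw":0},{"grip":1,"slide":[2,-3,0],"yaw":0},{"grip":1,"slide":[2,-3,0],"yaw":0},{"grip":1,"slide":[2,-3,0],"yaw":0},{"grip":1,"slide":[2,-3,0],"yaw":0},{"grip":1,"slide":[2,-3,0],"yaw":0}]'; python3 -m jog '[{"grip":1,"slide":[2,-3,0],"yaw":0},{"grip":1,"slide":[1.4,-2,0],"yaw":0},{"grip":1,"slide":[0.6,-1.3,0],"yaw":0},{"grip":1,"slide":[0,0,0],"yaw":0},{"grip":1,"slide":[0,0,0],"yaw":0},{"grip":1,"slide":[0,0,0],"yaw":0},{"grip":1,"slide":[0,0,0],"yaw":0}]'
```

```text
clock: 26.0
position: [0.4637, -0.2151, 0.256]
ee_rot: [1.0, -0.0, 0.001, 0.001]
ft_force: [0.2, -0.3, -1.3]
grip_width: 0.56
grasp_force: 31.2
clock: 26.8
position: [0.6077, 0.0041, 0.2535]
ee_rot: [1.0, -0.0, -0.001, 0.0]
ft_force: [-0.0, -0.5, -0.8]
grip_width: 0.558
grasp_force: 31.2
clock: 27.5
position: [0.6472, 0.0644, 0.2546]
ee_rot: [1.0, -0.001, 0.0, 0.0]
ft_force: [0.3, 0.8, -1.2]
grip_width: 0.562
grasp_force: 31.3
```

```bash
python3 -m jog '[{"grip":1,"slide":[0.1,-0.2,1],"yaw":0},{"grip":1,"slide":[0,0,2],"yaw":0},{"grip":1,"slide":[0,0,2],"yaw":0},{"grip":1,"slide":[0,0,2],"yaw":0},{"grip":1,"slide":[0,0,1.5],"yaw":0},{"grip":1,"slide":[0,0,0.5],"yaw":0},{"grip":1,"slide":[0,0,0],"yaw":0},{"grip":1,"slide":[0,0,0],"yaw":0}]'
python3 - <<'E'
from h import *
im={n:manip.camera(n) for n in('side','top')}
a=[cv2.resize(im['side'][110:260,210:380],None,fx=2.35,fy=2.35),cv2.resize(im['top'][140:290,170:340],None,fx=2.35,fy=2.35)]
cv2.imwrite('pics/both6.png',np.hstack(a))
E
```

```text
clock: 28.3
position: [0.6489, 0.0682, 0.1653]
ee_rot: [1.0, -0.0, 0.001, -0.0]
ft_force: [0.1, -0.8, -1.5]
grip_width: 0.562
grasp_force: 31.3
```

View pics/both6.png

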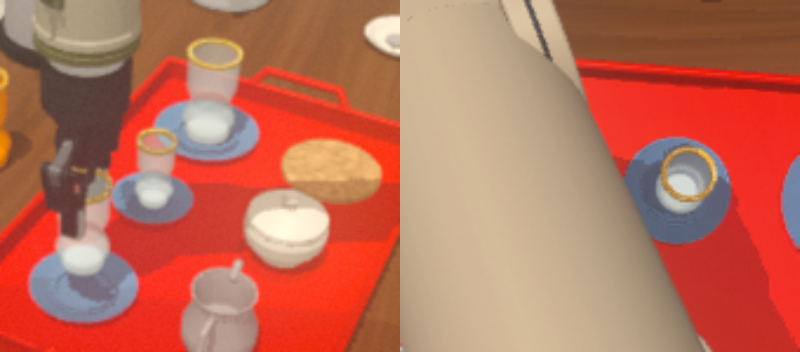

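Small and large glasses stand centred on their saucers, and the medium glass (83,245 in the crop) is upright over the medium saucer (83,283). Lowering it.

```bash
python3 -m jog '[{"grip":1,"slide":[0,0,1],"yaw":0},{"grip":1,"slide":[0,0,1.2],"yaw":0},{"grip":1,"slide":[0,0,0.6],"yaw":0},{"grip":1,"slide":[0,0,0.3],"yaw":0},{"grip":1,"slide":[0,0,0.1],"yaw":0},{"grip":1,"slide":[0,0,0],"yaw":0},{"grip":1,"slide":[0,0,0],"yaw":0}]';python3 -m jog '[{"grip":1,"slide":[0,0,0.1],"yaw":0},{"grip":1,"slide":[0,0,0],"yaw":0},{"grip":1,"slide":[0,0,0],"yaw":0}]'
```

```text
clock: 29.1
position: [0.6486, 0.0681, 0.1328]
ee_rot: [1.0, -0.0, 0.0, -0.0]
ft_force: [-0.0, 0.0, -1.9]
grip_width: 0.558
grasp_force: 31.3
clock: 29.4
position: [0.6485, 0.068, 0.1315]
ee_rot: [1.0, -0.0, 0.0, 0.0]
ft_force: [-0.1, 0.8, -0.9]
grip_width: 0.561
grasp_force: 31.3
```

```bash
python3 -m jog '[{"grip":1,"slide":[0,0,0.07],"yaw":0},{"grip":1,"slide":[0,0,0],"yaw":0},{"grip":1,"slide":[0,0,0],"yaw":0}]'
```

```text
clock: 29.7
position: [0.6487, 0.0681, 0.1312]
ee_rot: [1.0, -0.0, 0.0, 0.0]
ft_force: [-0.1, -0.4, 4.0]
grip_width: 0.56
grasp_force: 31.3
```

```bash
python3 -m jog '[{"grip":0,"slide":[0,0,0],"yaw":0},{"grip":-0.4,"slide":[0,0,0],"yaw":0},{"grip":-1,"slide":[0,0,0],"yaw":0},{"grip":-1,"slide":[0,0,0],"yaw":0},{"grip":-1,"slide":[0,0,0],"yaw":0},{"grip":-1,"slide":[0,0,-2],"yaw":0},{"grip":-1,"slide":[0,0,-4],"yaw":0},{"grip":-1,"slide":[0,0,-4],"yaw":0}]'; python3 -m jog '[{"grip":-1,"slide":[0,0,-4],"yaw":0},{"grip":-1,"slide":[-3,0,-2],"yaw":0},{"grip":-1,"slide":[-4,0,0],"yaw":0},{"grip":-1,"slide":[-4,0,0],"yaw":0},{"grip":-1,"slide":[-4,0,0],"yaw":0},{"grip":-1,"slide":[-3,0,0],"yaw":0},{"grip":-1,"slide":[0,0,0],"yaw":0},{"grip":-1,"slide":[0,0,0],"yaw":0}]'
python3 - <<'E'
from h import *
im={n:manip.camera(n) for n in('side','top')}
P={'top':pts(im['top'],'gilt',(204,206),19,False),'side':pts(im['side'],'gilt',(247,205),17,False)}
print([len(p) for p in P.values()],fit(P,.024,[.648,.068,.095]))
a=[cv2.resize(im['side'][110:260,210:380],None,fx=2.35,fy=2.35),cv2.resize(im['top'][140:340,170:397],None,fx=1.76,fy=1.76)[:352,:399]]
cv2.imwrite('pics/both7.png',np.hstack(a))
E
```

```text
clock: 30.5
position: [0.6479, 0.068, 0.2312]
ee_rot: [1.0, -0.0, -0.001, 0.0]
ft_force: [0.6, -0.2, 0.3]
grip_width: 1.005
grasp_force: 0.0
clock: 31.3
position: [0.4684, 0.068, 0.2912]
ee_rot: [1.0, -0.0, 0.001, 0.0]
ft_force: [0.3, 0.7, -0.1]
grip_width: 1.002
grasp_force: 0.0
[119, 103] (array([0.6488, 0.0681, 0.0965]), np.float64(1.7389207946133725))
```

View pics/both7.png

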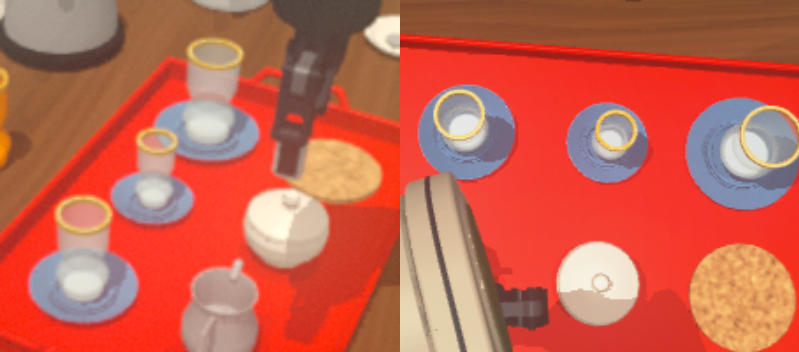

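All three glasses stand upright and centred on their own saucers, the trivet is free, and the bowl and jug haven't moved. Measured rim centres lie within about 2 mm of the saucer centres, so I'm handing in.

```bash
python3 -c "
from workcell import manip
print(manip.hand_in())"
```

```text
the job is handed in; nothing more can be done
None
```

I handed the job in at about 31 s: each glass stands upright on its own saucer, about 2 mm or less off centre by camera measurement, the trivet is free, and the bowl and jug were not touched; no verdict came back.

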